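Find the release plate of a tool case and store a nut in its hidden drawer

TASK

The small wooden tool case has a hidden spring drawer in the side that faces you. One of the three alike plates on its top is the push-to-open release; press them gently one at a time until you find it, without forcing a plate that stops. When the drawer has sprung out, put the big square nut from the right-hand end of the bench in it and push the drawer shut until it latches again; leave the pulley wheel, the coach bolt and the oak stick where they lie.

Things in the scene. Friction and masses are not known exactly. Their poses are not given: they have to be found in the camera images.
- case: dark brown wooden tool case fixed on the bench, 130 (x) x 208 (y) x 72 mm high without its plates; origin under its middle on the bench, x axis pointing away from the drawer's front (the drawer comes out along -x), z up. Its whole -x side is the drawer's front panel, 65 mm from the origin when shut; the panel has no handle.
- plate_1_top (a point): middle of the upper face of a square dark steel press plate, 40 x 40 mm, standing 10 mm proud of the case's top (82 mm above the bench) and spring-loaded upward; at x -15, y +55 mm on the case. One of the three plates (a different one each time, and they look alike) is the release: it sinks 8 mm under 4 to 5 N and frees the drawer after about 3 to 6 mm. The other two move about 1.5 mm under 1 N and then stop hard; never load the case with more than 50 N.
- plate_2_top (a point): the same for the middle plate, at x -15, y 0 mm on the case
- plate_3_top (a point): the same for the third plate, at x -15, y -55 mm on the case
- drawer (a joint): how far the drawer is out, m: 0 shut and latched (it rests within 2 mm of that), 0.090 fully out, down to -0.003 when pushed against its rear stop. Once freed it springs fully out by itself in about a second and stays out. To shut it, push its front panel inwards (4 to 7 N against its spring, briefly up to about 15 N at the catch) to about -0.002 or until it stops; the catch then holds it when let go.
- drawer_floor (a point): point on the drawer's floor (18 mm above the bench), in the middle of its inside, which is 91 (x) x 160 (y) mm and open at the top when out; axes as the case. Moves with the drawer. The floor is shown fully when the drawer is out, to within 6 mm of its rear wall; side walls reach 27 mm above the floor, the front panel 43 mm.
- drawer_front (a point): middle of the outer face of the drawer's front panel (200 wide, 12 thick, from 5 to 61 mm above the bench), 33 mm above the bench; axes as the case, so its outward direction is -x. Moves with the drawer.
- nut_centre (a point): centre of the loose steel square nut, 33 x 33 x 14 mm, 40 to 70 g, lying flat on the right-hand end of the bench, apart (the smaller rusty nuts and scraps strewn about are part of the bench); its sides are along its own x and y, z up
- pulley_centre (a point): centre of a grooved pulley wheel, 67 mm across, 19 mm high, a bystander
- coach_bolt_centre (a point): centre of a coach bolt, 75 mm long along its y, 21 mm high, a bystander
- stick_centre (a point): centre of a squared oak stick, 167 mm long along its y, 28 wide, 22 mm high, a bystander

How it is judged:
By the outcome, as a careful person would: the job done as asked, in the order asked, and still so for the second after the job is handed in, with the robot touching nothing.
It also fails if it takes over 58 s, if anything falls off the work surface, if the arm or the gripper's body presses on something with over 40 N, if the wrist force passes 120 N, or if a joint passes its speed limit or range.

ROBOT

A 6-joint arm with a two-finger parallel gripper is mounted at the origin on a cart in front of the work surface, level with it; the furniture and walls round the work are solid. World frame = base frame: x ahead of the robot, y to its left, z up, the work surface at z = 0. Lengths are in m, angles in rad, forces in N, time in s.
With the tool pointing down it reaches from about 0.225 to 0.725 m from the base axis. Payload 3.1 kg.
Tool frame: the origin (TCP) lies on the centre line of the jaws, within the pads' length; the fingertips stand r.nose_length ahead of it and the grasp point (between the pads) lies 8 mm behind it (r.nose_length is the distance from the TCP to the fingertips, in m); z points along the fingers, y is the direction in which the jaws open and shut (so a half turn about z gives the same grasp; the last joint's range is limited). The gripper opens to 85 mm and grips with 20 to 120 N. Pads are 22 mm wide; open, the fingers measure 114 mm over their backs; the gripper's body (76 mm by 85 mm) begins 54 mm behind the grasp point. The pads swing forward as they close: fully open they stand 13 mm farther back than shut.
Start: joints at [-1.359, 0.048, 0.099, 1.622, 0, 1.443], TCP at [0.175, -0.495, 0.242] pointing down, gripper open.
Joint ranges: [-2.91, 2.91], [-0.99, 1.94], [-1.21, 1.42], [-2.12, 2.29], [-1.49, 1.47], [-3.14, 3.14]. Speed limits (rad/s): [2.79, 2.79, 3.14, 3.14, 3.14, 3.14].

INTERFACE

Orientations are given as [roll, pitch, yaw] about the fixed x, y, z axes, in that order (R = Rz(yaw) Ry(pitch) Rx(roll)).
In Python, from cell import monitor, grab_frame, finish_job, recognise, outline_of, r gives the robot as it stands. The module is installed in compiled form; this text tells all that it offers.
- The arm moves only by the shell command python3 -m creep 'ROWS' [FORCE]. ROWS is JSON, a list of rows, each a list of 7 numbers: the shift along the tool's x, y, z each as a share of 1 m, from -1 to 1, then the turn, a rotation vector about the tool's x, y, z each as a share of 120 degrees, from -1 to 1, then the opening, from -1 (shut) to 1 (fully open). In form: [[x, y, z, rx, ry, rz, gripper], ...]. A call has 1 to 12 rows; each row is the pose to reach, as a shift and turn from the pose commanded when the call began, along the tool's axes at that moment; what a row does not reach only later rows make up. A row lasts 1/12 s, in which the tool goes at most 41.7 mm and 7.16 degrees, less where a joint would pass 70% of its speed; a pose out of reach is approached as far as the arm can. A call with a number of a shift or a turn outside -1 to 1 is refused whole. A call with a gripper value outside its range is refused whole. The fingers move at their own pace and stop on an object; FORCE is the grip in N (left out, the last holds). Time passes only in rows, so rows that repeat a pose let the fingers close. It gives the time, the measured TCP pose, the force and the opening at its end, in the units of the state.
- monitor.observe(): the state, without advancing time (a new reading comes with each control period).
- grab_frame(name): name is "side" or "top" or "wrist"; returns a dict with "pixels" (400x640x3 uint8, blue, green, red), "depth" (400x640 float32, m along the optical axis (not along the pixel's ray), 0 where there is no reading), "fx", "fy", "cx", "cy" (pixels), "xyz" and "orientation" of the camera in the world; the wrist camera has in their place "mount" (4x4, takes a point from camera to tool coordinates, whose origin is the TCP and whose axes are the flange's). Camera axes: x right, y down, z forward; pixel columns grow to the right and rows downward; lengths in m; the calibration is good to about 2 mm. A picture is of the moment at which its call begins: read the wrist's pose just before it.
- finish_job(): hands the job in, once; it reports no verdict.
Trained networks look in a picture, given as the dict that the camera call returned (one of the last four; its "shot" number tells which), for a name from the list of things; names that differ only in an ending like _2 or _b are one class to them, and where a whole thing is asked for, a point or a joint stands for the part that bears it (a point fixed in the world has none). Each returns a list of dicts, best first, with "score" (0 to 1); they miss things now and then, are a little off and sometimes report something else, mostly with a low value. They report only what shows in the picture. A call takes as long as a camera call.
- recognise(name, picture): "bbox" ([left, top, right, bottom] in pixels, round what is visible of it).
- outline_of(name, picture): "region" (400x640 bool, what is visible of it) and "bbox" ([left, top, right, bottom] in pixels, round what is visible of it).
The state is a dict: "time": time; "qpos": joint angles; "joint_velocities": joint speeds; "tau": joint torques, N m; "position": TCP position; "orientation": TCP orientation; "wrist_force": force on the tool from outside, world axes, zero at the start; "moment": the same for the moment, N m; "finger_gap": finger opening in m.
Only numpy, scipy, OpenCV 4.12 (cv2) and the standard library are available. Lean on these libraries where they do the work, as an engineer would, in place of code of your own. Each camera call takes 0.05 s, during which the arm holds its last target.

## Working session

There is one attempt and no reset: what is moved stays moved. The work goes in short steps, Python scripts to look and compute and a shell command to move; the robot and the scene stay as the last step left them, time stands still between calls to the robot, and variables do not carry over. Pictures are saved under pics/ and viewed, and the job is handed in when it is done.

```bash
ls; mkdir -p pics; cat > h.py <<'E'
import numpy as np, cv2
from scipy.spatial.transform import Rotation as R
from cell import monitor, grab_frame, finish_job, recognise, outline_of, r
def cam(name):
    s=monitor.observe(); f=grab_frame(name)
    if 'mount' in f:
        T=np.eye(4);T[:3,:3]=R.from_euler('xyz',s['orientation']).as_matrix();T[:3,3]=s['position'];T=T@np.array(f['mount'])
    else:
        T=np.eye(4);o=np.array(f['orientation']);T[:3,:3]=o if o.shape==(3,3) else R.from_euler('xyz',o).as_matrix();T[:3,3]=f['xyz']
    f['T']=T; return f
def cloud(f):
    d=f['depth'];v,u=np.mgrid[:d.shape[0],:d.shape[1]]
    P=np.stack([(u-f['cx'])/f['fx']*d,(v-f['cy'])/f['fy']*d,d],-1)
    W=P@f['T'][:3,:3].T+f['T'][:3,3]; W[d==0]=np.nan; return W
def st():
    s=monitor.observe()
    for k in ('time','position','orientation','wrist_force','finger_gap','qpos'): print(k,np.round(s[k],4))
E
python3 - <<'E'
from h import *
st(); print(r.nose_length)
for n in ('top','side'):
    f=cam(n); cv2.imwrite(f'pics/{n}0.png',f['pixels']); print(n,np.round(f['T'],3).tolist(),f['fx'])
    W=cloud(f)
    for k in ('case','plate_1_top','drawer','nut_centre','pulley_centre','coach_bolt_centre','stick_centre'):
        for o in outline_of(k,f)[:3]:
            p=W[o['region']];p=p[~np.isnan(p[:,0])]
            if len(p)<5: print(k,o['score'],o['bbox']);continue
            c,sz,a=cv2.minAreaRect(p[:,:2].astype(np.float32)*1000)
            print(k,round(o['score'],2),o['bbox'],np.round(np.median(p,0),3),np.round(c),np.round(sz),round(a,1),np.round(np.percentile(p[:,2],[2,98]),3))
E
```

```text
pics
time 0.0
position [ 0.1748 -0.4944  0.2411]
orientation [-3.1392e+00 -3.0000e-04  3.3980e-01]
wrist_force [ 0.1683 -0.4446  0.3215]
finger_gap 0.0852
qpos [-1.3588  0.0488  0.0976  1.622   0.      1.443 ]
0.011
top [[-0.019, -0.997, 0.077, 0.573], [-0.999, 0.021, 0.036, -0.009], [-0.037, -0.077, -0.996, 1.038], [0.0, 0.0, 0.0, 1.0]] 369.16807737833904
case 0.73 [214.2, 182.2, 302.7, 245.3] [0.618 0.183 0.074] [623. 194.] [147. 225.] 10.1 [0.051 0.086]
plate_1_top 0.49 [231.0, 215.1, 245.9, 232.3] [0.596 0.236 0.084] [596. 237.] [42. 39.] 7.0 [0.08  0.087]
plate_1_top 0.42 [413.9, 177.3, 436.2, 202.6] [ 0.676 -0.263  0.019] [ 675. -262.] [64. 63.] 89.4 [0.004 0.023]
drawer 0.52 [227.4, 226.2, 301.2, 245.8] [0.559 0.164 0.062] [558. 177.] [ 13. 206.] 10.2 [0.    0.072]
nut_centre 0.41 [421.1, 244.3, 432.0, 255.7] [ 0.515 -0.264  0.015] [ 515. -264.] [23. 22.] 64.1 [0.001 0.019]
pulley_centre 0.58 [414.1, 176.5, 437.0, 204.6] [ 0.676 -0.263  0.019] [ 675. -266.] [71. 65.] 82.8 [0.001 0.023]
pulley_centre 0.43 [272.2, 204.7, 290.3, 223.0] [0.612 0.127 0.084] [612. 127.] [37. 39.] 10
[... 666 characters left out ...]
 [594. 235.] [37. 40.] 10.0 [0.075 0.084]
drawer 0.95 [287.4, 161.0, 306.7, 211.9] [0.564 0.127 0.048] [559. 164.] [ 14. 186.] 12.4 [0.011 0.063]
drawer 0.25 [302.1, 163.0, 322.1, 175.2] [0.603 0.176 0.082] [602. 188.] [39. 56.] 8.6 [0.075 0.084]
nut_centre 0.71 [272.8, 310.0, 287.5, 327.6] [ 0.514 -0.268  0.012] [ 514. -265.] [25. 24.] 58.2 [0.001 0.015]
pulley_centre 0.6 [349.9, 294.3, 386.0, 328.3] [ 0.675 -0.269  0.016] [ 675. -256.] [82. 65.] 84.5 [0.003 0.02 ]
coach_bolt_centre 0.57 [352.0, 249.8, 387.8, 269.4] [ 0.712 -0.128  0.01 ] [ 709. -121.] [40. 74.] 65.3 [-0.002  0.018]
stick_centre 0.74 [357.0, 199.6, 414.1, 238.5] [0.779 0.007 0.021] [781.  31.] [ 56. 178.] 31.0 [0.004 0.023]
```

View pics/top0.png

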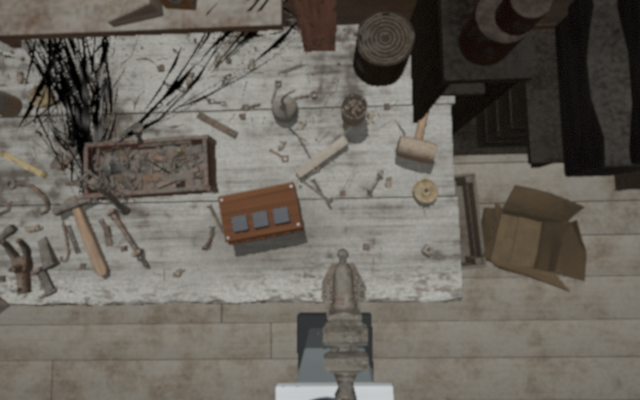

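View pics/side0.png

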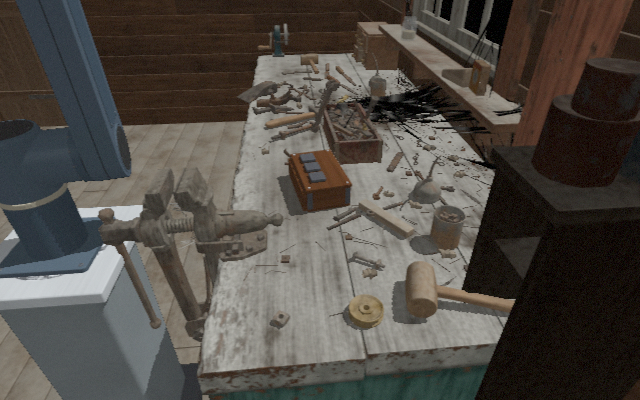

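```bash
python3 - <<'E'
from h import *
f=cam('top');W=cloud(f);g=cam('side');W2=cloud(g)
a=cv2.resize(f['pixels'][235:270,405:455],None,fx=8,fy=8,interpolation=cv2.INTER_CUBIC)
b=cv2.resize(g['pixels'][295:340,255:305],None,fx=8,fy=8,interpolation=cv2.INTER_CUBIC)
c=np.zeros((360,800,3),np.uint8);c[:280,:400]=a;c[:,400:]=b
cv2.imwrite('pics/nut0.png',c*1)
# heightmap max
for nm,Wx in(('top',W),('side',W2)):
    P=Wx[~np.isnan(Wx[...,0])]
    print(nm)
    for x in np.arange(0.1,0.75,0.05):
        row=[]
        for y in np.arange(-0.3,0.4,0.05):
            m=(abs(P[:,0]-x)<.025)&(abs(P[:,1]-y)<.025)
            row.append('%4d'%(P[m,2].max()*1000) if m.any() else '   .')
        print('%.2f'%x,' '.join(row))
# nut top
for Wx in (W,W2):
    P=Wx[~np.isnan(Wx[...,0])]
    m=(abs(P[:,0]-.515)<.04)&(abs(P[:,1]+.265)<.04)&(P[:,2]>.006)&(P[:,2]<.03)
    print(cv2.minAreaRect(P[m][:,:2].astype(np.float32)*1000),m.sum())
# plates
for n,ff,WW in(('top',f,W),('side',g,W2)):
    m=(WW[...,2]>.0775)&(WW[...,2]<.09)&(abs(WW[...,0]-.6)<.06)&(abs(WW[...,1]-.18)<.11)
    nn,l,s,cc=cv2.connectedComponentsWithStats(m.astype(np.uint8))
    for i in range(1,nn):
        if s[i,4]>20: print(n,s[i],WW[l==i].mean(0).round(4),cv2.minAreaRect(WW[l==i][:,:2].astype(np.float32)*1000))
E
```

```text
top
0.10 -848 -847 -761    7    7    3    4    7    5    5 -755 -847 -846 -844
0.15 -849 -847 -755    5    7   87   86    5    7    6 -754 -846 -846 -849
0.20 -847 -845 -841 -848    .  102  200  185 -847 -848 -850 -845 -848 -848
0.25    .    .    .    .  185  187  187    .    .    .    .    .    .    .
0.30    .    .    .    .  185  187  187    2    .    .    .    .    .    .
0.35    0    1   -5   -7  185  188  186   -2   -8  -12   -3   -2   -2   -6
0.40    5    7    7    5   40  141  137   34    6    7    8    6    7    6
0.45    6    5    6    6   16   93   93   13    6    6    6    7    6    8
0.50   14   21    6    7   10   83   81    7    6    6    5    5    6   54
0.55    6   20    6    5   11    7    7    7   73   78   78   82   75   61
0.60    7    7    8    6    8    8    6   73   88   87   88   88   78   17
0.65   25   25    6    6   16   11   42   32   86   88   79   79   78   16
0.70   24   24    6   21   24    9   15   27   78   77   77   77   87  135
side
0.10    .    .    .    2   14  262  283  280   13    2 -758 -854 -852 -850
0.15    .    .    .    2    1  516  320  
[... 1277 characters left out ...]
6704711914062, 182.05538940429688), (40.226905822753906, 39.61341094970703), 10.06397533416748)
top [231 214  18  18 238] [0.5951 0.2356 0.0837] ((597.0707397460938, 236.61570739746094), (43.828975677490234, 40.86765670776367), 9.091358184814453)
side [299 153  16   9 108] [0.594  0.2328 0.0818] ((594.2957153320312, 235.5948028564453), (39.229549407958984, 41.98859405517578), 8.788446426391602)
side [303 162  17   9 120] [0.6032 0.1788 0.0816] ((603.3978271484375, 182.1736297607422), (39.02341079711914, 40.68391036987305), 10.323962211608887)
side [308 171  18  11 140] [0.6131 0.1244 0.0814] ((612.9261474609375, 126.74046325683594), (39.20813751220703, 41.969139099121094), 9.472739219665527)
```

View pics/nut0.png

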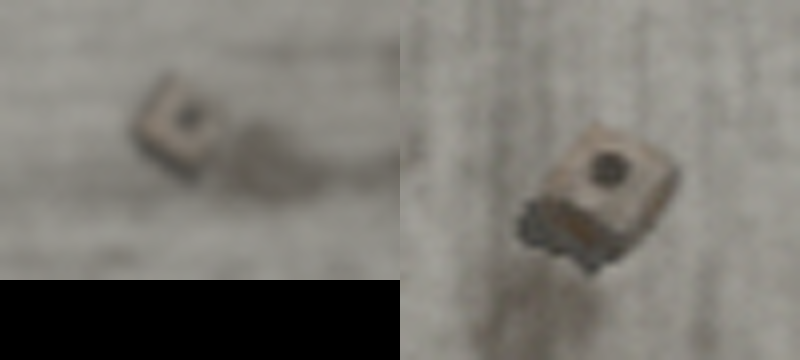

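```bash
cat >> h.py <<'E'
def plan(pos,yaw=None,rpy=None):
    s=monitor.observe();A=R.from_euler('xyz',s['orientation'])
    d=A.inv().apply(np.array(pos)-s['position'])
    o='-'
    if yaw is not None: rpy=[np.pi,0,yaw]
    if rpy is not None: o=np.round(np.degrees((A.inv()*R.from_euler('xyz',rpy)).as_rotvec())/120,4)
    print('plan',np.round(d,4),o,'rows>=',np.linalg.norm(d)/.0417)
E
python3 - <<'E'
from h import *
f=cam('wrist');print(np.round(f['mount'],3),f['fx'],f['cx'],f['cy']); cv2.imwrite('pics/w0.png',f['pixels'])
plan([.44,-.265,.25],0.34)
E
```

```text
[[ 0.    -0.945 -0.327  0.086]
 [ 1.     0.    -0.001 -0.   ]
 [ 0.001 -0.327  0.945 -0.132]
 [ 0.     0.     0.     1.   ]] 308.2817867340462 314.74646805668766 199.39562528172712
plan [ 0.3265 -0.1285 -0.0077] [ 0.      0.     -0.0001] rows>= 8.417545290985041
```

View pics/w0.png

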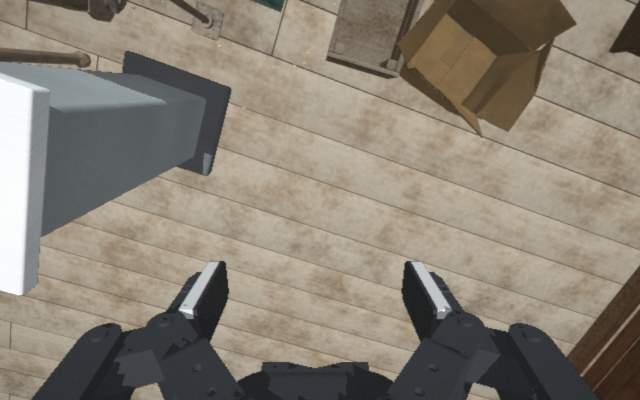

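```bash
python3 -m creep '[[0.03,-0.012,0,0,0,0,1],[0.07,-0.027,0,0,0,0,1],[0.108,-0.042,0,0,0,0,1],[0.146,-0.057,0,0,0,0,1],[0.184,-0.072,0,0,0,0,1],[0.222,-0.087,0,0,0,0,1],[0.26,-0.102,0,0,0,0,1],[0.298,-0.117,0,0,0,0,1],[0.316,-0.124,0,0,0,0,1],[0.3265,-0.1285,0,0,0,0,1],[0.3265,-0.1285,0,0,0,0,1]]'
python3 - <<'E'
from h import *
st()
f=cam('wrist'); cv2.imwrite('pics/w1.png',f['pixels']);W=cloud(f)
for o in outline_of('nut_centre',f)[:4]:
    p=W[o['region']];p=p[~np.isnan(p[:,0])];t=p[p[:,2]>np.percentile(p[:,2],90)-.004]
    print(round(o['score'],2),o['bbox'],np.percentile(p[:,2],[5,50,95]).round(4),cv2.minAreaRect(p[:,:2].astype(np.float32)*1000),cv2.minAreaRect(t[:,:2].astype(np.float32)*1000))
E
```

```text
time: 1.87
position: [0.4412, -0.2635, 0.2422]
orientation: [-3.141, -0.0, 0.343]
wrist_force: [-1.3, 0.4, -1.1]
finger_gap: 0.0853
time 1.8667
position [ 0.4412 -0.2635  0.2422]
orientation [-3.1413e+00 -2.0000e-04  3.4330e-01]
wrist_force [-1.2607  0.3939 -1.111 ]
finger_gap 0.0853
qpos [-6.6920e-01  1.9200e-02  6.9400e-02  1.6212e+00  3.0000e-04  2.1292e+00]
0.85 [320.5, 91.5, 351.0, 124.3] [0.0115 0.0138 0.0152] ((515.6904907226562, -263.6744384765625), (23.970975875854492, 25.026248931884766), 57.319705963134766) ((515.2300415039062, -263.392333984375), (24.01433753967285, 23.85810661315918), 56.9193000793457)
```

View pics/w1.png

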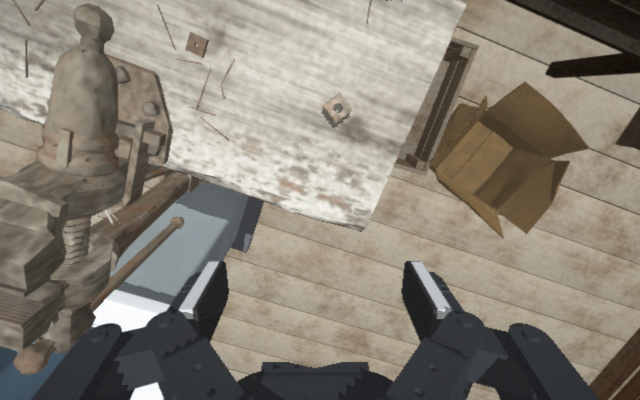

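```bash
python3 - <<'E'
from h import *
im=cv2.imread('pics/w1.png')
a=cv2.resize(im[80:140,300:370],None,fx=8,fy=8,interpolation=cv2.INTER_CUBIC)
b=cv2.resize(im[20:80,170:200],None,fx=8,fy=8,interpolation=cv2.INTER_CUBIC)
cv2.imwrite('pics/nut1.png',np.hstack([a,b]))
f=cam('wrist');W=cloud(f)
sub=W[88:128:2,316:356:2,2]*1000
for r_ in sub: print(' '.join('%3d'%v for v in r_))
E
```

```text
0   0   0   0   0  -1   0   0   0   0   0   0   0   0   0  -1   0  -1  -3   0
  0   2   0   0   0   0  -1   0   0   0   0  13   0   0   0   0  -1   0   0   0
  1   1   1   0   0   0   0   0   0   0  12  12  11   0   0   0   0   0   1  -1
  0   0   0   0   0   0   0   0   3  13  12  12  13   1   0  -1  -1   0  -1   0
  0   0   0   0  -1  -1   0  12  12  14  13  13  13  14   0  -1  -1  -1  -1   0
  0   1   0  -1   0   0  13  13  14  13  15  14  13  14  14   0   0   0   0  -1
  0   1   0   0   0  13  13  15  13  13  15  13  15  15  15  -1   0   0  -1   0
  0   1   0   1  13  13  14  14  13   0   0   0  13  14  15  13   0  -1   0   0
  0   0   0  13  14  15  15  14   0   0   0   0   2  14  13  15  13   0   0  -2
  0   0   0   0  14  15  12  14  -1   0   0   0   3  14  14  15  12  -1   1   0
  0   0   0   1   0  14  14  14   0   0   0   0  13  13  13  13  12   0   0  -1Traceback (most recent call last):
  File "<stdin>", line 8, in <module>
  File "<stdin>", line 8, in <genexpr>
ValueError: cannot convert float NaN to integer
```

View pics/nut1.png

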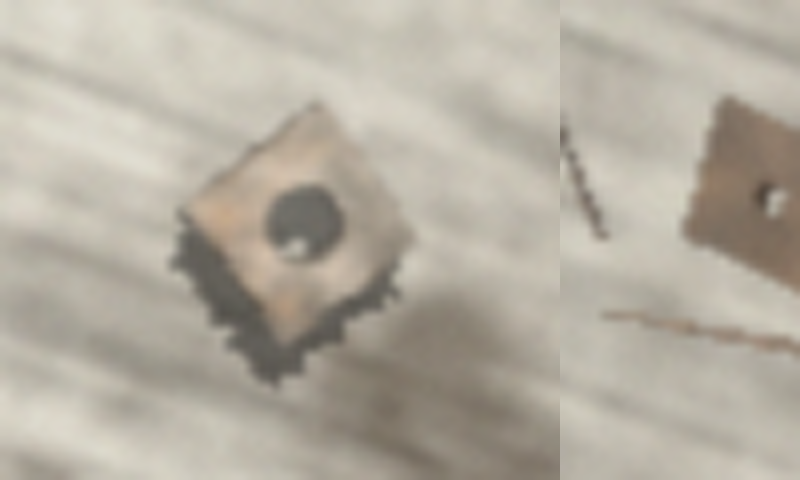

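```bash
python3 - <<'E'
from h import *
plan([.613,.126,.15],1.737)
E
```

```text
plan [ 0.2943 -0.3119  0.0919] [-2.000e-04  5.000e-04 -6.677e-01] rows>= 10.517309055300911
```

```bash
python3 -m creep '[[0.025,-0.026,0,0,0,-0.056,-1],[0.049,-0.052,0,0,0,-0.111,-1],[0.074,-0.078,0,0,0,-0.167,-1],[0.098,-0.104,0,0,0,-0.223,-1],[0.123,-0.13,0,0,0,-0.278,-1],[0.147,-0.156,0,0,0,-0.334,-1],[0.172,-0.182,0.01,0,0,-0.39,-1],[0.196,-0.208,0.02,0,0,-0.445,-1],[0.221,-0.234,0.03,0,0,-0.5,-1],[0.245,-0.26,0.04,0,0,-0.556,-1],[0.27,-0.286,0.05,0,0,-0.612,-1],[0.2943,-0.3119,0.06,0,0,-0.668,-1]]' 20
python3 - <<'E'
from h import *
st(); plan([.613,.126,.115],1.737)
E
```

```text
time: 3.02
position: [0.6142, 0.1264, 0.182]
orientation: [3.141, 0.001, 1.741]
wrist_force: [1.8, -0.4, 0.3]
finger_gap: -0.0002
time 3.0167
position [0.6142 0.1264 0.182 ]
orientation [3.1414e+00 7.0000e-04 1.7415e+00]
wrist_force [ 1.7904 -0.4062  0.301 ]
finger_gap -0.0002
qpos [ 9.6300e-02  3.1170e-01  2.7930e-01  1.5382e+00 -7.0000e-04  1.4964e+00]
plan [-0.0001 -0.0013  0.067 ] [0.0001 0.0003 0.0021] rows>= 1.6065782908186041
```

```bash
python3 -m creep '[[0,0,0.03,0,0,0,-1],[0,0,0.06,0,0,0,-1],[0,0,0.075,0,0,0,-1],[0,0,0.08,0,0,0,-1],[0,0,0.08,0,0,0,-1],[0,0,0.08,0,0,0,-1]]'
python3 -m creep '[[0,0,0.003,0,0,0,-1],[0,0,0.005,0,0,0,-1],[0,0,0.006,0,0,0,-1],[0,0,0.006,0,0,0,-1]]'
```

```text
time: 3.52
position: [0.6141, 0.1257, 0.1033]
orientation: [3.141, 0.0, 1.737]
wrist_force: [-0.1, 0.3, 0.5]
finger_gap: -0.0
time: 3.85
position: [0.6139, 0.1271, 0.097]
orientation: [3.14, 0.0, 1.739]
wrist_force: [-1.2, -0.4, 0.0]
finger_gap: 0.0
```

```bash
for i in 1 ; do python3 -m creep '[[0,0,0.001,0,0,0,-1],[0,0,0.002,0,0,0,-1],[0,0,0.002,0,0,0,-1]]' | egrep 'pos|wrist'
python3 -m creep '[[0,0,0.001,0,0,0,-1],[0,0,0.002,0,0,0,-1],[0,0,0.002,0,0,0,-1]]' | egrep 'pos|wrist'
python3 -m creep '[[0,0,0.001,0,0,0,-1],[0,0,0.001,0,0,0,-1]]' | egrep 'pos|wrist'; done
```

```text
position: [0.6134, 0.1272, 0.0942]
wrist_force: [0.3, -0.1, -0.5]
position: [0.6135, 0.1272, 0.0922]
wrist_force: [-0.7, 0.5, 0.3]
position: [0.6136, 0.1272, 0.0917]
wrist_force: [-0.3, -0.1, 0.9]
```

```bash
python3 -m creep '[[0,0,0.001,0,0,0,-1],[0,0,0.001,0,0,0,-1]]' | egrep 'pos|wrist'
python3 -m creep '[[0,0,0.001,0,0,0,-1],[0,0,0.001,0,0,0,-1]]' | egrep 'pos|wrist'
```

```text
position: [0.6136, 0.1272, 0.0916]
wrist_force: [-1.8, 0.9, 4.9]
position: [0.6137, 0.1272, 0.0916]
wrist_force: [-3.4, -0.2, 7.0]
```

```bash
python3 - <<'E'
from h import *
s=monitor.observe();p=s['position']
plan([.604,.182,p[2]+.008]); plan([.595,.2355,p[2]+.008])
E
```

```text
plan [ 0.0556 -0.0004 -0.008 ] - rows>= 1.3470674449771167
plan [ 0.1099 -0.0003 -0.008 ] - rows>= 2.64129237681733
```

```bash
python3 -m creep '[[0,0,-0.01,0,0,0,-1],[0.004,0,-0.014,0,0,0,-1],[0.035,0,-0.014,0,0,0,-1],[0.0556,0,-0.013,0,0,0,-1],[0.0556,0,-0.009,0,0,0,-1],[0.0556,0,-0.006,0,0,0,-1],[0.0556,0,-0.006,0,0,0,-1]]' | egrep 'pos|wrist|time'
python3 -m creep '[[0,0,0.002,0,0,0,-1],[0,0,0.002,0,0,0,-1]]' | egrep 'pos|wrist'
python3 -m creep '[[0,0,0.001,0,0,0,-1],[0,0,0.001,0,0,0,-1]]' | egrep 'pos|wrist'
python3 -m creep '[[0,0,0.001,0,0,0,-1],[0,0,0.001,0,0,0,-1]]' | egrep 'pos|wrist'
python3 -m creep '[[0,0,0.001,0,0,0,-1],[0,0,0.001,0,0,0,-1]]' | egrep 'pos|wrist'
```

```text
time: 5.43
position: [0.6036, 0.1817, 0.0941]
wrist_force: [0.2, 0.3, 0.1]
position: [0.6043, 0.1812, 0.0929]
wrist_force: [0.2, -0.6, 0.9]
position: [0.6044, 0.1812, 0.0923]
wrist_force: [-0.3, -0.6, 0.6]
position: [0.6045, 0.1815, 0.0916]
wrist_force: [-0.2, -0.6, 0.4]
position: [0.6045, 0.1816, 0.0911]
wrist_force: [-1.3, -1.2, 4.3]
```

```bash

python3 -m creep '[[0,0,0.001,0,0,0,-1],[0,0,0.001,0,0,0,-1]]' | egrep 'pos|wrist'
python3 -m creep '[[0,0,0.001,0,0,0,-1],[0,0,0.001,0,0,0,-1]]' | egrep 'pos|wrist'
```

```text
position: [0.6045, 0.1815, 0.0898]
wrist_force: [-0.5, -2.8, 3.4]
position: [0.6043, 0.1822, 0.0878]
wrist_force: [-0.0, -0.3, 1.9]
```

```bash

python3 -m creep '[[0,0,0.001,0,0,0,-1],[0,0,0.001,0,0,0,-1]]' | egrep 'pos|wrist'
python3 -m creep '[[0,0,0.001,0,0,0,-1],[0,0,0.001,0,0,0,-1]]' | egrep 'pos|wrist'
python3 - <<'E'
from h import *
g=cam('side'); cv2.imwrite('pics/s2.png',g['pixels'][100:300,200:450])
W=cloud(g)
for o in outline_of('drawer',g)[:2]:
    p=W[o['region']];p=p[~np.isnan(p[:,0])];print(o['score'],o['bbox'],np.percentile(p[:,0],[2,50]))
E
```

```text
position: [0.6042, 0.1823, 0.087]
wrist_force: [1.1, -0.8, 3.3]
position: [0.6042, 0.1823, 0.0862]
wrist_force: [0.4, 0.2, 3.4]
0.56 [255.9, 163.6, 303.6, 215.5] [0.46018582 0.51571667]
```

View pics/s2.png

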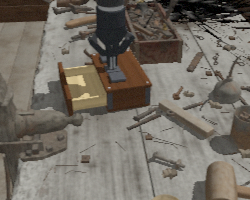

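```bash

python3 -m creep '[[0,0,-0.01,0,0,0,-1],[0,0,-0.04,0,0,0,-1],[0,0,-0.08,0,0,0,-0.4],[0,0,-0.1,0,0,0,-0.4]]' | egrep 'pos|wrist'
python3 - <<'E'
from h import *
st()
plan([.5153,-.2634,.15],1.0)
f=cam('top'); cv2.imwrite('pics/t3.png',cv2.resize(f['pixels'][160:280,200:360],None,fx=5,fy=5));W=cloud(f)
for o in outline_of('drawer',f)[:2]:
    p=W[o['region']];p=p[~np.isnan(p[:,0])];print(o['score'],o['bbox'],cv2.minAreaRect(p[:,:2].astype(np.float32)*1000),np.percentile(p[:,2],[5,50,95]))
E
```

```text
position: [0.6047, 0.1823, 0.1904]
wrist_force: [1.0, 1.0, 2.0]
time 7.2
position [0.6047 0.1823 0.1904]
orientation [ 3.1383e+00 -6.0000e-04  1.7390e+00]
wrist_force [1.0144 1.0308 1.9804]
finger_gap 0.0237
qpos [1.8650e-01 3.2100e-01 3.0760e-01 1.5541e+00 5.0000e-04 1.5890e+00]
plan [-0.4245 -0.1629  0.0396] [ 0.0014 -0.0008  0.3529] rows>= 10.945131904138755
0.74 [234.4, 228.9, 308.8, 274.7] ((514.95166015625, 167.49807739257812), (98.35381317138672, 200.64297485351562), 10.348175048828125) [0.01694134 0.02062618 0.06331107]
```

View pics/t3.png

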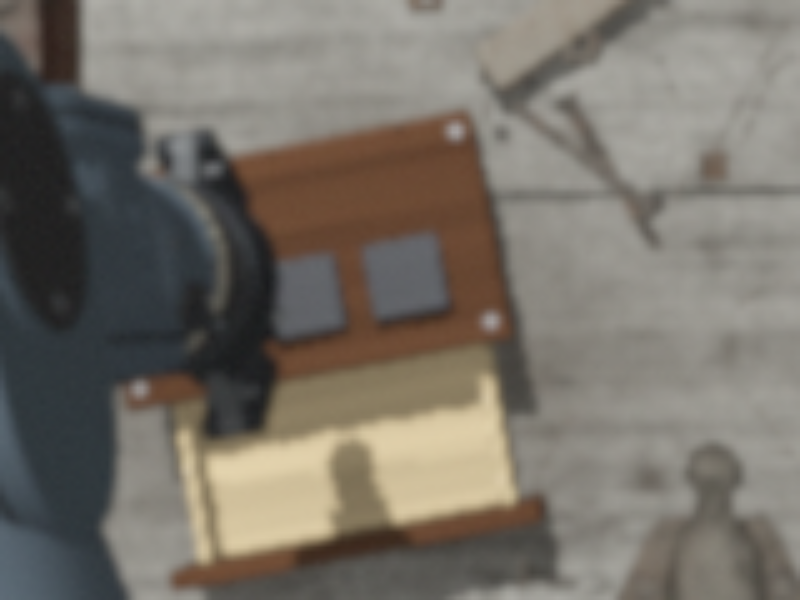

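```bash

python3 -m creep '[[-0.037,-0.014,0,0,0,0.03,0.2],[-0.074,-0.028,0,0,0,0.06,0.2],[-0.111,-0.042,0,0,0,0.09,0.2],[-0.148,-0.056,0,0,0,0.12,0.2],[-0.185,-0.07,0,0,0,0.15,0.2],[-0.222,-0.085,0,0,0,0.18,0.2],[-0.259,-0.1,0,0,0,0.21,0.2],[-0.296,-0.114,0.01,0,0,0.24,0.2],[-0.333,-0.128,0.02,0,0,0.27,0.2],[-0.37,-0.142,0.03,0,0,0.3,0.2],[-0.405,-0.155,0.04,0,0,0.33,0.2],[-0.4245,-0.1629,0.05,0,0,0.353,0.2]]' | egrep 'pos|wrist'
python3 - <<'E'
from h import *
st()
f=cam('wrist'); cv2.imwrite('pics/w4.png',f['pixels']);W=cloud(f)
for o in outline_of('nut_centre',f)[:2]:
    p=W[o['region']];p=p[~np.isnan(p[:,0])];t=p[p[:,2]>.010]
    print(o['score'],o['bbox'],cv2.minAreaRect(t[:,:2].astype(np.float32)*1000),np.percentile(p[:,2],[5,50,95]))
plan([.5153,-.2634,.014],1.0)
E
```

```text
position: [0.5127, -0.2671, 0.1344]
wrist_force: [-0.1, -0.1, -0.4]
time 8.3
position [ 0.5127 -0.2671  0.1344]
orientation [-3.1398e+00  1.1000e-03  9.9340e-01]
wrist_force [-0.0627 -0.1382 -0.4466]
finger_gap 0.0513
qpos [-5.9560e-01  1.9010e-01  4.0100e-02  1.4225e+00 -1.2000e-03  1.5526e+00]
plan [0.0044 0.0024 0.1184] [-0.003   0.0003 -0.0031] rows>= 2.8417740754110126
```

View pics/w4.png

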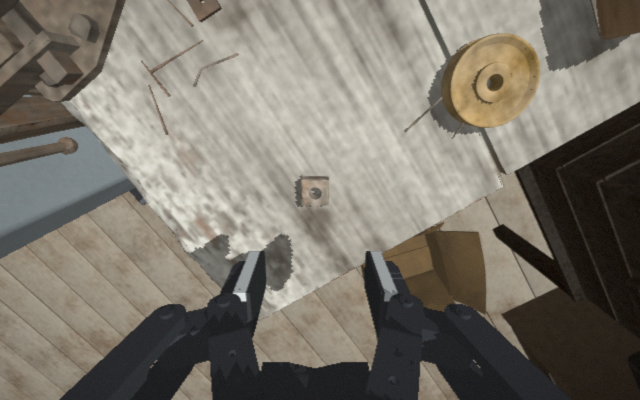

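```bash

python3 - <<'E'
from h import *
f=cam('wrist');W=cloud(f)
S=W[165:220,285:345].reshape(-1,3);t=S[(S[:,2]>.008)&(S[:,2]<.022)]
c,sz,a=cv2.minAreaRect(t[:,:2].astype(np.float32)*1000);print(c,sz,a,np.percentile(t[:,2],[5,50,95]))
st()
plan([c[0]/1000,c[1]/1000,.014],1.0)
E
```

```text
(515.3485717773438, -263.4720458984375) (23.97268295288086, 23.9825439453125) 56.99523162841797 [0.00999988 0.01363708 0.01487324]
time 8.45
position [ 0.5125 -0.2643  0.1336]
orientation [-3.1361e+00 -7.0000e-04  9.9660e-01]
wrist_force [-0.045   0.8563 -0.2239]
finger_gap 0.0513
qpos [-5.9270e-01  1.9040e-01  3.8700e-02  1.4245e+00  6.0000e-04  1.5523e+00]
plan [0.0021 0.0026 0.1196] [-0.0026 -0.0003 -0.0016] rows>= 2.868082319963972
```

```bash

python3 -m creep '[[0.001,0.001,0.03,0,0,0,0.2],[0.001,0.0015,0.065,0,0,0,0.2],[0.001,0.0015,0.095,0,0,0,0.2],[0.001,0.0015,0.11,0,0,0,0.2],[0.001,0.0015,0.115,0,0,0,0.2],[0.001,0.0015,0.115,0,0,0,0.2]]' 
python3 - <<'E'
from h import *
plan([.5153,-.2635,.014],1.0)
E
```

```text
time: 8.95
position: [0.5152, -0.2614, 0.0193]
orientation: [-3.137, -0.001, 1.002]
wrist_force: [-0.1, 0.4, 0.3]
finger_gap: 0.0513
plan [-0.0017  0.0012  0.0053] [-0.0022 -0.0003  0.0008] rows>= 0.1365618764597653
```

```bash

python3 -m creep '[[-0.001,0.001,0.003,0,0,0,0.2],[-0.001,0.001,0.005,0,0,0,0.2],[-0.001,0.001,0.005,0,0,0,-1],[-0.001,0.001,0.005,0,0,0,-1],[-0.001,0.001,0.005,0,0,0,-1],[-0.001,0.001,0.005,0,0,0,-1],[-0.001,0.001,0.005,0,0,0,-1],[-0.001,0.001,0.005,0,0,0,-1]]' 30
```

```text
time: 9.62
position: [0.5177, -0.2658, 0.0179]
orientation: [3.139, -0.0, 0.999]
wrist_force: [-0.5, 0.3, 5.7]
finger_gap: 0.0228
```

```bash

python3 -m creep '[[0,0,-0.02,0,0,0,-1],[0,0,-0.055,0,0,0,-1],[0,0,-0.095,0,0,0,-1],[0,0,-0.135,0,0,0,-1],[0,0,-0.16,0,0,0,-1],[0,0,-0.17,0,0,0,-1]]' 
python3 - <<'E'
from h import *
st()
f=cam('wrist'); cv2.imwrite('pics/w5.png',f['pixels'])
plan([.5126,.166,.14],1.74)
plan([.5126,.166,.14],.17+np.pi)
E
```

```text
time: 10.12
position: [0.5185, -0.2665, 0.1917]
orientation: [3.133, 0.0, 0.999]
wrist_force: [-0.4, -0.1, -0.2]
finger_gap: 0.0228
time 10.1167
position [ 0.5185 -0.2665  0.1917]
orientation [3.1334e+00 2.0000e-04 9.9950e-01]
wrist_force [-0.3936 -0.0858 -0.1884]
finger_gap 0.0228
qpos [-5.8970e-01  1.8470e-01  1.4760e-01  1.5255e+00 -1.0000e-04  1.5525e+00]
plan [ 0.3606 -0.2394  0.0495] [ 0.0038  0.0016 -0.3536] rows>= 10.447059614513265
plan [ 0.3606 -0.2394  0.0495] [ 0.0019  0.0047 -1.1039] rows>= 10.447059614513265
```

View pics/w5.png

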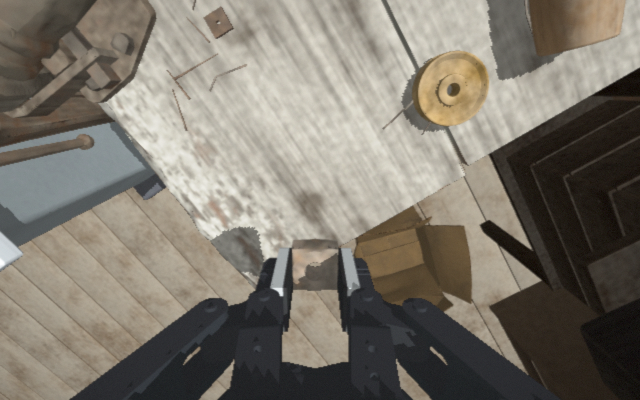

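```bash

python3 -m creep '[[0.025,-0.017,0,0,0,-0.055,-1],[0.055,-0.036,0,0,0,-0.11,-1],[0.085,-0.056,0,0,0,-0.165,-1],[0.118,-0.078,0,0,0,-0.22,-1],[0.15,-0.1,0,0,0,-0.275,-1],[0.183,-0.121,0,0,0,-0.33,-1],[0.215,-0.143,0,0,0,-0.385,-1],[0.248,-0.165,0,0,0,-0.44,-1],[0.28,-0.186,0,0,0,-0.495,-1],[0.313,-0.208,0,0,0,-0.55,-1],[0.34,-0.226,0,0,0,-0.605,-1],[0.355,-0.236,0,0,0,-0.66,-1]]' |egrep 'pos|wri|gap'
python3 -m creep '[[0,0,0,0,0,-0.055,-1],[0,0,0,0,0,-0.11,-1],[0,0,0,0,0,-0.165,-1],[0,0,0,0,0,-0.22,-1],[0,0,0,0,0,-0.275,-1],[0,0,0,0,0,-0.33,-1],[0,0,0,0,0,-0.385,-1],[0,0,0,0,0,-0.42,-1],[0,0,0,0,0,-0.44,-1],[0,0,0,0,0,-0.444,-1],[0,0,0,0,0,-0.444,-1]]'
python3 - <<'E'
from h import *
st()
plan([.5126,.166,.14],.17+np.pi)
f=cam('wrist'); cv2.imwrite('pics/w6.png',f['pixels'])
W=cloud(f); P=W[~np.isnan(W[...,0])]
c=np.array([.619,.1845]);e=np.array([np.cos(.17),np.sin(.17)]);n=np.array([-e[1],e[0]])
Q=np.c_[(P[:,:2]-c)@e,(P[:,:2]-c)@n,P[:,2]]
for x in range(-170,-40,5):
    print(x,' '.join(('%3d'%(np.median(Q[m,2])*1000) if (m:=(abs(Q[:,0]*1000-x)<2.5)&(abs(Q[:,1]*1000-y)<5)&(Q[:,2]<.1)).any() else '  .') for y in range(-110,111,10)))
E
```

```text
position: [0.508, 0.1644, 0.1829]
wrist_force: [-0.6, -0.6, 0.2]
finger_gap: 0.0231
time: 12.08
position: [0.5089, 0.1608, 0.1837]
orientation: [-3.142, -0.004, -2.972]
wrist_force: [0.2, 0.1, -0.8]
finger_gap: 0.0234
time 12.0833
position [0.5089 0.1608 0.1837]
orientation [-3.1415 -0.0043 -2.9722]
wrist_force [ 0.1537  0.133  -0.7995]
finger_gap 0.0234
qpos [ 0.1804  0.0696  0.0055  1.511  -0.      0.0111]
plan [-0.0047  0.0045  0.0437] [-0.     -0.0021 -0.0003] rows>= 1.0599492749985264
-170   0   0   0   0   0   0   0   0   0   0   0   0   0   0   0   0   0   0   0   0   0   0   0
-165   0   0   0   0   0   0   0   0   0   0   0   0   0   0   0   0   0   0   0   0   0   0   0
-160   0   0   0   0   0   0   0   0   0   0   0   0   0   0   0   0   0   0   0   0   0   0   0
-155   0   0  24  24  31  31  31  31  32  32  32  32  32  32  32  33  33  33  33  22  22   0   0
-150   0  60  60  60  60  60  60  60  60  60  60  61  60  60  60  60  61  61  61  61  61  60   0
-145   0  60  61  61  61  61  61  61  61  61  61  61  60  61  60  61  61  61  61  61  61  61   0
-140   .  60  60  60  5
[... 1205 characters left out ...]
  18  18  18  31  45   0   0
-75   0   0   .  37  18  18  18  18  18  18  18  18  18  17  18  18  18  18  18  30  45   0   0
-70   0   0  44  35  18  18  18  18  18  18  18  18  18  18  18  18  18  18  18  32  45   0   0
-65   0   0   .  34  18  18  18  18  18  18  18  18  18  18  18  18  18  18  18  32  45   0   0
-60   0   0   .  35  18  18  18  18  18  18  18  18  18  18  18  18  18  18  18  31  45   0   0
-55   0  68  70  55  67  68  66  18  18  18  17  18  18  18  18  64  67  67  68  63  69  69   0
-50   0  38  48  44  38  39  36  30  23  18  18  18  18  22  29  35  38  39  38  42  49  43   0
-45   0  71  71  71  71  71  60  42   .   .   .   .   .   .  42  42  72  72  72  72  72  72   0
```

View pics/w6.png

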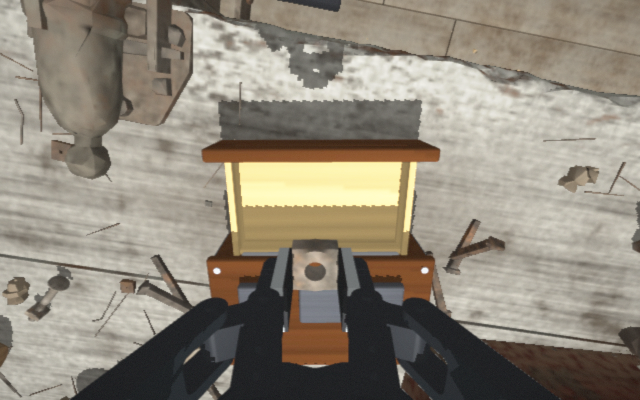

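```bash

python3 -m creep '[[-0.003,0.003,0.03,0,0,0,-1],[-0.0045,0.0045,0.065,0,0,0,-1],[-0.0045,0.0045,0.1,0,0,0,-1],[-0.0045,0.0045,0.12,0,0,0,-1],[-0.0045,0.0045,0.13,0,0,0,-1],[-0.0045,0.0045,0.136,0,0,0,-1],[-0.0045,0.0045,0.136,0,0,0,-1]]'
```

```text
time: 12.72
position: [0.513, 0.1661, 0.0492]
orientation: [-3.142, -0.002, -2.972]
wrist_force: [-0.4, 0.3, -0.0]
finger_gap: 0.0229
```

```bash

python3 -m creep '[[0,0,0.004,0,0,0,-1],[0,0,0.008,0,0,0,-1],[0,0,0.0105,0,0,0,-1],[0,0,0.0105,0,0,0,-1]]'
```

```text
time: 13.05
position: [0.5142, 0.1664, 0.0403]
orientation: [3.142, 0.001, -2.972]
wrist_force: [0.5, 0.8, -1.0]
finger_gap: 0.0227
```

```bash

python3 -m creep '[[0,0,0.002,0,0,0,-1],[0,0,0.003,0,0,0,-1],[0,0,0.003,0,0,0,-1]]'
python3 -m creep '[[0,0,0,0,0,0,-0.3],[0,0,0,0,0,0,-0.1],[0,0,0,0,0,0,0.1],[0,0,0,0,0,0,0.1],[0,0,0,0,0,0,0.1],[0,0,-0.01,0,0,0,0.1],[0,0,-0.04,0,0,0,0.1],[0,0,-0.08,0,0,0,0.1],[0,0,-0.11,0,0,0,0.1],[0,0,-0.13,0,0,0,0.1],[0,0,-0.13,0,0,0,0.1]]'
python3 - <<'E'
from h import *
f=cam('wrist'); cv2.imwrite('pics/w7.png',f['pixels'])
W=cloud(f);S=W.reshape(-1,3)
for o in outline_of('nut_centre',f)[:2]:
    p=W[o['region']];p=p[~np.isnan(p[:,0])]
    print(o['score'],o['bbox'],cv2.minAreaRect(p[:,:2].astype(np.float32)*1000),np.percentile(p[:,2],[5,50,95]))
for o in outline_of('drawer_front',f)[:2]:
    p=W[o['region']];p=p[~np.isnan(p[:,0])&(p[:,2]>.05)]
    print('drawer',o['score'],o['bbox'],cv2.minAreaRect(p[:,:2].astype(np.float32)*1000))
E
```

```text
time: 13.3
position: [0.5138, 0.1663, 0.0368]
orientation: [3.142, -0.0, -2.971]
wrist_force: [0.9, 0.5, -0.2]
finger_gap: 0.0226
time: 14.22
position: [0.5173, 0.167, 0.1744]
orientation: [3.141, 0.012, -2.971]
wrist_force: [0.5, -0.1, 0.7]
finger_gap: 0.047
0.95 [301.0, 167.2, 326.7, 194.5] ((515.3823852539062, 167.10658264160156), (23.633955001831055, 23.490690231323242), 9.519384384155273) [0.02219087 0.03180578 0.03311631]
drawer 0.63 [189.4, 127.1, 440.0, 249.3] ((519.9009399414062, 168.1242218017578), (105.43683624267578, 198.48898315429688), 9.821168899536133)
```

View pics/w7.png

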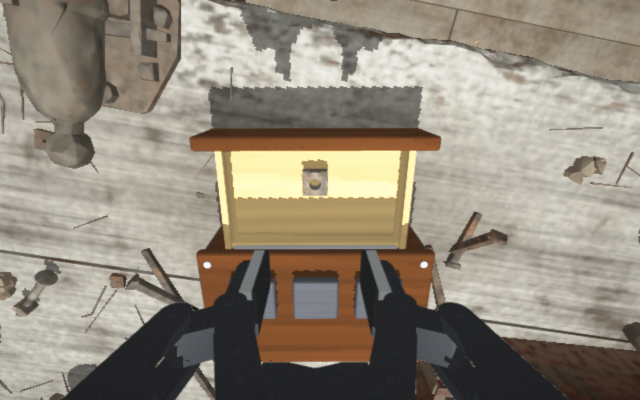

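```bash

python3 - <<'E'
from h import *
st();plan([.428,.152,.15],.17-np.pi)
E
```

```text
time 14.3667
position [0.5138 0.1663 0.167 ]
orientation [ 3.1415e+00  3.0000e-04 -2.9715e+00]
wrist_force [-0.7334 -0.0159 -0.3828]
finger_gap 0.0469
qpos [ 0.1888  0.0825 -0.0141  1.474   0.      0.0187]
plan [0.087  0.0004 0.017 ] [0.     0.0001 0.0001] rows>= 2.1245941782062974
```

```bash

python3 -m creep '[[0.03,0,0,0,0,0,-1],[0.065,0,0,0,0,0,-1],[0.085,0,0.01,0,0,0,-1],[0.087,0,0.04,0,0,0,-1],[0.087,0,0.08,0,0,0,-1],[0.087,0,0.11,0,0,0,-1],[0.087,0,0.122,0,0,0,-1],[0.087,0,0.125,0,0,0,-1],[0.087,0,0.125,0,0,0,-1]]'
python3 -m creep '[[-0.01,0,0,0,0,0,-1],[-0.018,0,0,0,0,0,-1],[-0.022,0,0,0,0,0,-1],[-0.026,0,0,0,0,0,-1],[-0.03,0,0,0,0,0,-1]]'
```

```text
time: 15.12
position: [0.4254, 0.151, 0.0391]
orientation: [-3.141, -0.006, -2.971]
wrist_force: [0.5, 0.2, 0.3]
finger_gap: 0.0
time: 15.53
position: [0.4576, 0.1567, 0.0425]
orientation: [3.142, -0.001, -2.971]
wrist_force: [-4.5, -0.5, 2.1]
finger_gap: 0.0001
```

```bash

python3 -m creep '[[-0.005,0,0,0,0,0,-1],[-0.011,0,0,0,0,0,-1],[-0.018,0,0,0,0,0,-1],[-0.025,0,0,0,0,0,-1],[-0.032,0,0,0,0,0,-1],[-0.039,0,0,0,0,0,-1],[-0.046,0,0,0,0,0,-1],[-0.053,0,0,0,0,0,-1],[-0.06,0,0,0,0,0,-1],[-0.067,0,0,0,0,0,-1],[-0.072,0,0,0,0,0,-1],[-0.076,0,0,0,0,0,-1]]'
```

```text
time: 16.53
position: [0.5307, 0.1694, 0.0416]
orientation: [3.141, -0.005, -2.971]
wrist_force: [-9.2, -1.0, 5.1]
finger_gap: -0.0003
```

```bash

python3 -m creep '[[-0.003,0,0,0,0,0,-1],[-0.006,0,0,0,0,0,-1],[-0.008,0,0,0,0,0,-1],[-0.008,0,0,0,0,0,-1]]'|egrep 'pos|wris'
python3 -m creep '[[-0.001,0,0,0,0,0,-1],[-0.002,0,0,0,0,0,-1],[-0.002,0,0,0,0,0,-1]]'|egrep 'pos|wris'
```

```text
position: [0.5382, 0.1707, 0.0414]
wrist_force: [-7.2, -0.9, 4.0]
position: [0.54, 0.171, 0.0414]
wrist_force: [-6.0, -1.2, 3.4]
```

```bash

for i in 1; do python3 -m creep '[[-0.001,0,0,0,0,0,-1],[-0.002,0,0,0,0,0,-1],[-0.002,0,0,0,0,0,-1]]'|egrep 'pos|wris'
python3 -m creep '[[-0.001,0,0,0,0,0,-1],[-0.002,0,0,0,0,0,-1],[-0.002,0,0,0,0,0,-1]]'|egrep 'pos|wris'
python3 -m creep '[[-0.001,0,0,0,0,0,-1],[-0.002,0,0,0,0,0,-1],[-0.002,0,0,0,0,0,-1]]'|egrep 'pos|wris'; done
```

```text
position: [0.542, 0.1714, 0.0414]
wrist_force: [-6.7, -1.1, 4.8]
position: [0.5444, 0.1718, 0.0414]
wrist_force: [-5.5, -0.8, 3.5]
position: [0.5462, 0.1721, 0.0414]
wrist_force: [-6.9, -0.6, 4.1]
```

```bash

for i in 1; do python3 -m creep '[[-0.001,0,0,0,0,0,-1],[-0.0015,0,0,0,0,0,-1],[-0.0015,0,0,0,0,0,-1]]'|egrep 'pos|wris'
python3 -m creep '[[-0.001,0,0,0,0,0,-1],[-0.0015,0,0,0,0,0,-1],[-0.0015,0,0,0,0,0,-1]]'|egrep 'pos|wris'; done
```

```text
position: [0.5476, 0.1723, 0.0414]
wrist_force: [-5.2, -0.2, 3.2]
position: [0.5479, 0.1724, 0.0414]
wrist_force: [-9.4, -0.9, 6.4]
```

```bash

for i in 1; do python3 -m creep '[[-0.001,0,0,0,0,0,-1],[-0.0015,0,0,0,0,0,-1],[-0.0015,0,0,0,0,0,-1]]'|egrep 'pos|wris'
python3 -m creep '[[-0.001,0,0,0,0,0,-1],[-0.0015,0,0,0,0,0,-1],[-0.0015,0,0,0,0,0,-1]]'|egrep 'pos|wris'; done
```

```text
position: [0.5479, 0.1724, 0.0414]
wrist_force: [-12.9, -2.7, 8.0]
position: [0.5479, 0.1724, 0.0414]
wrist_force: [-15.9, -3.1, 11.1]
```

```bash

for i in 1; do python3 -m creep '[[-0.001,0,0,0,0,0,-1],[-0.0015,0,0,0,0,0,-1],[-0.0015,0,0,0,0,0,-1]]'|egrep 'pos|wris'
python3 -m creep '[[-0.001,0,0,0,0,0,-1],[-0.0015,0,0,0,0,0,-1],[-0.0015,0,0,0,0,0,-1]]'|egrep 'pos|wris'; done
```

```text
position: [0.5479, 0.1724, 0.0414]
wrist_force: [-19.1, -3.9, 13.8]
position: [0.5479, 0.1724, 0.0414]
wrist_force: [-22.1, -4.1, 16.2]
```

Firmly against the stop; back off slowly and see whether it follows.

```bash

python3 -m creep '[[0.003,0,0,0,0,0,-1],[0.006,0,0,0,0,0,-1],[0.009,0,0,0,0,0,-1],[0.012,0,0,0,0,0,-1],[0.015,0,0,0,0,0,-1],[0.015,0,0,0,0,0,-1]]'
python3 - <<'E'
from h import *
g=cam('side');W=cloud(g);cv2.imwrite('pics/s8.png',cv2.resize(g['pixels'][120:240,240:400],None,fx=5,fy=5))
for o in outline_of('drawer',g)[:2]:
    p=W[o['region']];p=p[~np.isnan(p[:,0])];print(o['score'],o['bbox'],np.percentile(p[:,0],[2,50]))
E
```

```text
time: 19.87
position: [0.5427, 0.1712, 0.0418]
orientation: [-3.142, 0.001, -2.971]
wrist_force: [-0.2, -0.7, 0.6]
finger_gap: 0.0002
0.66 [292.0, 176.8, 305.7, 212.2] [0.55403796 0.56819049]
0.58 [298.6, 152.5, 315.2, 163.0] [0.5729127  0.59402501]
```

View pics/s8.png

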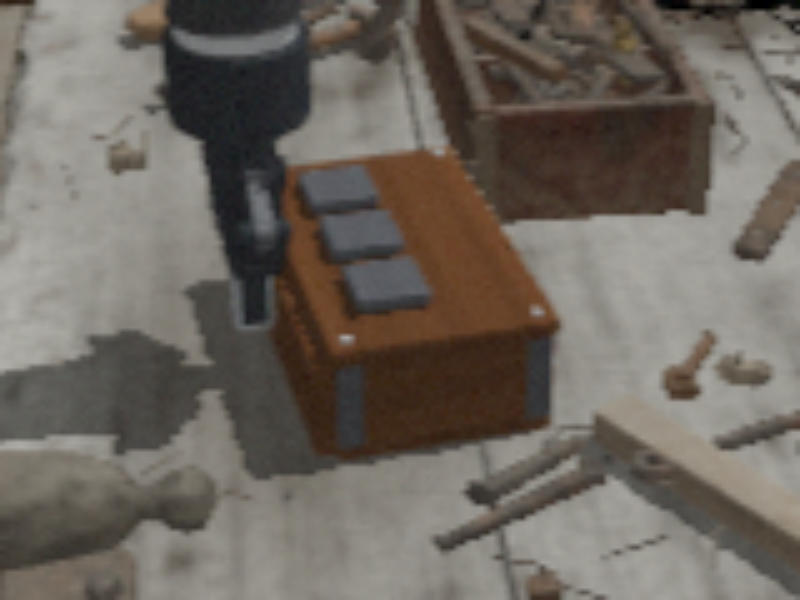

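Shut and no contact force. Back away, lift clear, and check again.

```bash

python3 -m creep '[[0.015,0,0,0,0,0,-1],[0.04,0,0,0,0,0,-1],[0.075,0,0,0,0,0,-1],[0.09,0,-0.02,0,0,0,-1],[0.09,0,-0.06,0,0,0,-1],[0.09,0,-0.1,0,0,0,-1],[0.09,0,-0.14,0,0,0,-1],[0.09,0,-0.16,0,0,0,-1],[0.09,0,-0.16,0,0,0,-1],[0.09,0,-0.16,0,0,0,-1]]'
python3 - <<'E'
from h import *
for n in('side','top'):
  g=cam(n);W=cloud(g)
  cv2.imwrite(f'pics/{n}9.png',g['pixels'])
  for k in ('drawer','nut_centre','pulley_centre','coach_bolt_centre','stick_centre'):
   for o in outline_of(k,g)[:2]:
    p=W[o['region']];p=p[~np.isnan(p[:,0])];print(n,k,round(o['score'],2),o['bbox'],np.median(p,0).round(3),np.percentile(p[:,0],[2]).round(3))
E
```

```text
time: 20.8
position: [0.4555, 0.1562, 0.2041]
orientation: [3.142, 0.005, -2.972]
wrist_force: [0.3, -0.3, -0.5]
finger_gap: 0.0001
side drawer 0.83 [285.8, 159.3, 306.1, 210.0] [0.562 0.142 0.047] [0.539]
side drawer 0.21 [353.7, 251.6, 384.8, 266.5] [ 0.702 -0.125  0.011] [0.673]
side nut_centre 0.71 [286.0, 157.7, 307.4, 210.1] [0.562 0.139 0.048] [0.539]
side nut_centre 0.3 [353.0, 250.3, 387.4, 266.5] [ 0.704 -0.13   0.012] [0.675]
side pulley_centre 0.93 [350.0, 292.5, 385.9, 327.0] [ 0.674 -0.269  0.016] [0.644]
side pulley_centre 0.62 [356.3, 200.2, 417.3, 239.8] [0.779 0.01  0.02 ] [0.722]
side stick_centre 0.71 [356.2, 194.9, 416.6, 239.7] [0.779 0.01  0.02 ] [0.723]
top drawer 0.49 [252.6, 210.4, 268.3, 225.8] [0.605 0.182 0.084] [0.587]
top pulley_centre 0.74 [414.2, 177.9, 437.7, 204.9] [ 0.676 -0.261  0.018] [0.646]
top coach_bolt_centre 0.6 [367.6, 187.3, 370.7, 190.4] [ 0.682 -0.112  0.02 ] [0.679]
top stick_centre 0.96 [299.1, 138.1, 351.2, 179.9] [0.775 0.022 0.023] [0.726]
```

View pics/side9.png

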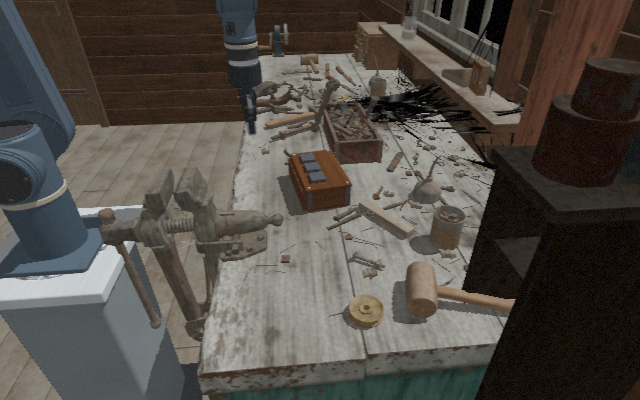

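```bash
python3 -c "
from h import *
print(finish_job())"
```

```text
the job is handed in; nothing more can be done
None
```

The job is handed in at about 21 s of the 58 s allowed, and my last checks showed it done as asked.

- **Finding the release:** I pressed plate 3 first. It stopped hard after about 1.5 mm, and I left it at about 7 N. The middle plate, plate 2, sank and the drawer sprang out; plate 1 was never touched.
- **Nut:** I laid the square nut flat in the drawer. The wrist camera saw it there, with its upper face about 14 mm above the drawer floor.
- **Shutting:** I pushed the front panel in until it met its stop, with at most about 28 N at the wrist. The drawer did not follow when I backed off, and it stayed shut once the arm had lifted clear.
- **Other items:** the pulley wheel and the stick measure where they were at the start, to within a few mm. The coach bolt still shows in its place in the side picture, but the network did not find it properly in the last two pictures.

Two readings disagreed:
- **Nut size:** its sides measured 24 mm against the 33 mm stated, though its 14 mm height matched. I took it because it was the only loose nut lying apart at the right-hand end.
- **False match:** in the final side picture the network gave the name "nut" to the shut drawer's front. I took this as false, because nothing is left at the nut's old place.

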